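# Release the ratchet pawl and lower the hold-down press

## Robot

A 6-joint arm with a two-finger parallel gripper is mounted at the origin on the work surface. World frame = base frame: x ahead of the robot, y to its left, z up, the work surface at z = 0. Lengths are in m, angles in degrees, forces in N, time in s.
With the tool pointing down it reaches from about 0.4 to 0.825 m from the base axis. Payload 7 kg.
Tool frame: the origin (TCP) lies at the centre of the arm's flange, where the gripper is bolted on; the fingertips stand 178 mm ahead of it and the grasp point (between the pads) lies 159 mm ahead of it (ctrl.hold_point_z is the distance from the TCP to the grasp point, in m); z points along the fingers, y is the line along which they close (so a half turn about z gives the same grasp; the last joint's range is limited). The gripper opens to 88 mm and grips with 3 to 60 N. Pads are 19 mm wide; open, the fingers measure 130 mm over their backs; the gripper's body (78 mm by 193 mm) begins 47 mm behind the grasp point.
Start: joints at [-47.722, 20.546, 0.682, 0, -70.136, -16.507], TCP at [0.293, -0.608, 0.405] pointing down, gripper open.
Joint ranges: [-176.03, 176.03], [-82.01, 121.73], [-58.28, 71.71], [-173.87, 95.51], [-174.79, -0.11], [-173.66, 173.66]. Speed limits (degrees/s): [136.94, 136.94, 172.46, 180, 180, 180].

## Interface

Orientations are given as [roll, pitch, yaw] about the fixed x, y, z axes, in that order (R = Rz(yaw) Ry(pitch) Rx(roll)).
In Python, from plant import ctrl gives the robot as it stands.
- The arm moves only by the shell command python3 -m inch 'ROWS'. ROWS is JSON, one flat list of numbers, 7 for each row, row after row: the closure, from 0 (fully open) to 1 (shut), then the shift along the tool's x, y, z in mm, then the turn, a rotation vector about the tool's x, y, z in degrees. In form: [hand, x, y, z, wx, wy, wz, hand, x, y, z, wx, wy, wz, ...]. A call has 1 to 5 rows; each row is the pose to reach, as a shift and turn from the pose commanded when the call began, along the tool's axes at that moment; what a row does not reach only later rows make up. A row lasts 1/10 s, in which the tool goes at most 50 mm and 8.59 degrees, less where a joint would pass 70% of its speed; a pose out of reach is approached as far as the arm can. A call with a gripper value outside its range is refused whole. The fingers move at their own pace and stop on an object; the grip force is fixed at half the most. Time passes only in rows, so rows that repeat a pose let the fingers close. It gives the time, the measured TCP pose, the force, the opening and the grip force at its end, in the units of the state.
- ctrl.get_obs(): the state, without advancing time (a new reading comes with each control period).
- ctrl.snapshot(name): name is "scene" or "top" or "wrist"; returns a dict with "frame" (400x640x3 uint8, red, green, blue), "K" (3x3 intrinsics, pixels), "k1" (the pictures are not rectified: a ray, as slopes to the right and down, at radius r is drawn at 1 + k1 r^2 times it, then the intrinsics apply), "R" (3x3) and "t" (3): a world point X has camera coordinates R X + t. Camera axes: x right, y down, z forward; pixel columns grow to the right and rows downward; lengths in m; the calibration is good to about 2 mm. A picture is of the moment at which its call begins. There is no depth.
- ctrl.close_job(): hands the job in; it is judged then, once.
Trained networks look in a picture, given as the dict that the camera call returned (one of the last four; its "shot" number tells which), for a name from the list of things; names that differ only in an ending like _2 or _b are one class to them, and where a whole thing is asked for, a point or a joint stands for the part that bears it (a point fixed in the world has none). Each returns a list of dicts, best first, with "p" (0 to 1); they miss things now and then, are a little off and sometimes report something else, mostly with a low value. They report only what shows in the picture. A call takes as long as a camera call.
- ctrl.recognise(picture, thing): "location" ([x, y, z] in m, in world coordinates, good to about 4 mm: the middle of the surface that is visible of it).
- ctrl.trace(picture, thing): "pixels" (400x640 bool, what is visible of it).
- ctrl.mark_of(picture, thing): "location" ([x, y, z] in m, in world coordinates, good to about 4 mm: a listed point, or the origin of a listed thing).
The state is a dict: "clock": time; "joint_pos": joint angles; "qvel": joint speeds; "tau": joint torques, N m; "tool_pos": TCP position; "orientation": TCP orientation; "force": force on the tool from outside, world axes, zero at the start; "moment": the same for the moment, N m; "opening": finger opening in m; "gripper_force": force on a finger pad.
Only numpy, scipy, OpenCV 4.12 (cv2) and the standard library are available. Lean on these libraries where they do the work, as an engineer would, in place of code of your own. Each camera call takes 0.05 s, during which the arm holds its last target. There are 200 camera calls.

## Task

With the fingertips, press the red pawl trigger on the bench press until the pawl is free of its teeth, keep it pressed, and push the steel arm down past the teeth until its rubber pad rests fully down on the brass disc. Then let go of the trigger so that it springs back, and move clear. Pick nothing up, and leave the punches, the jar and the tin where they stand.

Things in the scene. Friction and masses are not known exactly. Their poses are not given: they have to be found in the camera images.
- press: blue bench press, fixed. Origin on the bench, z up, x along the arm from pivot to handle, y left of that. Base plate 12 mm high, x -150 to +100, y -50 to +50 mm. Uprights 102 mm high at x -110; toothed quadrant (plane y -18 mm, 8 mm thick) reaches up to 170 mm high and 80 mm round the pivot. Steel block at x +20 mm, 56 x 50 mm, 52 mm high, carries the 3 mm brass disc.
- pivot (a point): centre of the arm's hinge pin, in the arm's plane, at x -110, y 0, z 85 mm in the press frame; the axis is level, along the press y
- press_arm (a joint): angle of the steel arm (12 mm wide, 18 mm high), rad: 0 = level, fully down, pad on the disc (hard stop); positive = handle raised. Starts at 0.42 to 0.66. With the pawl in, teeth stop its way down at 0.57, 0.41 and 0.25; below 0.25 it is past the last. Stiff: with the pawl free about 4 to 7 N down at the trigger moves it; it stays where left.
- pawl (a joint): turn of the red pawl lever on the arm, rad: 0 = sprung into the teeth, 0.22 = trigger fully pressed (hard stop); above 0.15 it is clear of the teeth. At the start 0 to 0.15 (nose may rest on a tooth). Takes 3 to 4 N at the trigger; springs back when let go. It turns on a pin 70 mm along the arm from the pivot, 13 mm below the arm's centre line.
- trigger_top (a point): centre of the top face of the red trigger plate (46 mm along the arm, 28 wide, 6 thick), above the arm, short of the handle. In the arm's frame (along the arm from the pivot, square above its line): 179 and 51 mm at pawl 0, plate sloping 0.22 rad up towards the handle; 190 and 26 mm at pawl 0.22, plate parallel to the arm. It comes down with the arm in an arc about the pivot.
- handle_end (a point): free end of the round wooden handle (26 mm thick, from 192 to 271 mm from the pivot along the arm), on its axis
- punch_a: black doming punch with a steel ball on top, 89 mm high, 26 mm across, standing; origin under its foot. Leave alone
- punch_b: the same with a smaller ball, 86 mm high, 26 mm across, standing; origin under its foot. Leave alone
- jar: white plastic jar, 38 mm across, 62 mm high, standing; origin under its foot. Leave alone
- tin: flat round copper-coloured salve tin with a steel lid, 68 mm across, 21 mm high; origin under it. Leave alone

How it is judged:
By the outcome, as a careful person would: the job done as asked, in the order asked, and still so for the second after the job is handed in, with the robot touching nothing.
It also fails if it takes over 48 s, if anything falls off the work surface, if the arm or the gripper's body presses on something with over 40 N, if the wrist force passes 120 N, or if a joint passes its speed limit or range.

## Working session

There is one attempt and no reset: what is moved stays moved. The work goes in short steps, Python scripts to look and compute and a shell command to move; the robot and the scene stay as the last step left them, time stands still between calls to the robot, and variables do not carry over. Pictures are saved under pics/ and viewed, at most 10 in all, crops included, and the job is handed in when it is done.

```bash
mkdir -p pics; ls
cat > h.py <<'E'
import numpy as np,cv2
from scipy.spatial.transform import Rotation as Ro
from plant import ctrl
def save(s,n): cv2.imwrite('pics/'+n+'.png',s['frame'][:,:,::-1])
def proj(s,X):
    c=s['R']@np.array(X)+s['t'];a=c[:2]/c[2];a=a*(1+s['k1']*(a@a));return (s['K']@[a[0],a[1],1])[:2]
E
python3 - <<'E'
from h import *
np.set_printoptions(precision=4,suppress=True)
for n in ['scene','top']:
    s=ctrl.snapshot(n);save(s,n)
    for m in ['pivot','trigger_top','handle_end','press','punch_a','jar','tin']:
        print(n,m,[(round(d['p'],2),np.round(d['location'],4),proj(s,d['location']).round()) for d in ctrl.mark_of(s,m)[:3]])
o=ctrl.get_obs();print(o['clock'],o['tool_pos'],o['orientation'],o['force'],o['opening'])
E
```

```text
pics
scene pivot [(0.78, array([ 0.6385, -0.0162,  0.0845]), array([304., 276.]))]
scene trigger_top [(0.85, array([ 0.5157, -0.0409,  0.229 ]), array([263., 150.])), (0.47, array([ 0.4601, -0.1889,  0.0008]), array([189., 223.]))]
scene handle_end [(0.59, array([ 0.4286, -0.0695,  0.2536]), array([231.,  94.])), (0.55, array([ 0.4626, -0.1915,  0.0011]), array([188., 225.]))]
scene press [(0.69, array([ 0.5285, -0.0443,  0.0006]), array([276., 241.]))]
scene punch_a [(0.84, array([ 0.6476, -0.1537,  0.0041]), array([220., 320.])), (0.67, array([ 0.3951,  0.0658, -0.0021]), array([322., 170.])), (0.16, array([ 0.4272, -0.071 ,  0.2514]), array([231.,  95.]))]
scene jar [(0.79, array([ 0.5272,  0.1084, -0.0006]), array([362., 224.]))]
scene tin [(0.87, array([ 0.4614, -0.1894,  0.0008]), array([189., 224.]))]
top pivot [(0.64, array([ 0.6343, -0.0184,  0.0862]), array([344., 161.]))]
top trigger_top [(0.87, array([ 0.5142, -0.0513,  0.2292]), array([376., 224.]))]
top handle_end [(0.72, array([ 0.4251, -0.0729,  0.249 ]), array([396., 290.]))]
top press [(0.96, array([ 0.5293, -0.0427, -0.0005]), array([354., 225.]))]
top punch_a [(0.76, array([0.3927, 0.0634, 0.0026]), array([299., 299.])), (0.69, array([ 0.6411, -0.1545,  0.0003]), array([411., 166.]))]
top jar [(0.58, array([ 0.5338,  0.1179, -0.0027]), array([270., 223.]))]
top tin [(0.88, array([ 0.4624, -0.1917, -0.0016]), array([434., 260.])), (0.17, array([ 0.6353, -0.0152,  0.0847]), array([342., 160.]))]
0.8 [ 0.2934 -0.6078  0.4047] [-179.9975   -0.0004 -154.2273] [-0.7662 -0.9107  0.7607] 0.08766313964684032
```

View pics/scene.png

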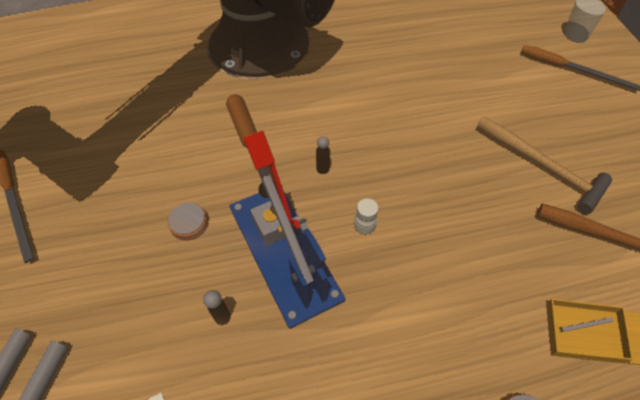

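View pics/top.png

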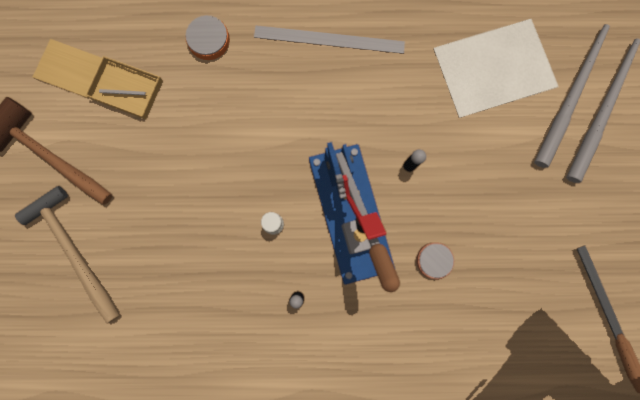

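```bash
cat >> h.py <<'E'
P=np.array([.6365,-.0173,.0853])
PY=np.radians(-165.9)
hx=np.array([np.cos(PY),np.sin(PY),0]);Z=np.array([0,0,1.])
def goal(th,a,b):
    "tool pose with the tip at arm coords a,b (m), pointing square onto the arm"
    u=np.cos(th)*hx+np.sin(th)*Z;n=-np.sin(th)*hx+np.cos(th)*Z
    R=np.c_[u,np.cross(-n,u),-n]
    return P+a*u+(b+.178)*n,R
def rel(th,a,b):
    o=ctrl.get_obs();R0=Ro.from_euler('xyz',o['orientation'],degrees=True).as_matrix()
    p,R=goal(th,a,b)
    print('shift mm',(R0.T@(p-o['tool_pos'])*1e3).round(1),'rot',np.degrees(Ro.from_matrix(R0.T@R).as_rotvec()).round(2),'goal',p.round(3))
def armpos(th):
    o=ctrl.get_obs();R0=Ro.from_euler('xyz',o['orientation'],degrees=True).as_matrix()
    tip=o['tool_pos']+R0[:,2]*.178-P
    u=np.cos(th)*hx+np.sin(th)*Z;n=-np.sin(th)*hx+np.cos(th)*Z
    return np.array([tip@u,tip@np.cross(-n,u),tip@n])*1e3
E
python3 -c "
from h import *
rel(.65,.187,.15);rel(.65,.187,.08)"
```

```text
shift mm [-614.3  372.6  -54.9] rot [-3.8  37.11 11.26] goal [ 0.685 -0.005  0.46 ]
shift mm [-572.8  381.2    0.8] rot [-3.8  37.11 11.26] goal [ 0.644 -0.016  0.404]
```

```bash
python3 -m inch '[1,-35,21,-10,0,2.5,0.8, 1,-72,43,-20,-0.5,5,1.6, 1,-110,67,-30,-0.8,7.5,2.4, 1,-150,90,-40,-1,10,3.2, 1,-190,114,-50,-1.2,12.4,3.8]'; python3 -c "
from h import *
rel(.65,.187,.15)"
```

```text
clock: 1.3
tool_pos: [0.4155, -0.421, 0.4553]
orientation: [179.3, -12.5, -158.0]
force: [1.7, 0.3, 1.3]
opening: 0.0531
gripper_force: 0.0
shift mm [-394.6  286.   -88.3] rot [-2.61 24.63  7.37] goal [ 0.685 -0.005  0.46 ]
```

```bash
python3 -m inch '[1,-39,28,-9,-0.2,2.5,0.7, 1,-78,57,-18,-0.5,5,1.5, 1,-117,85,-27,-0.8,7.5,2.2, 1,-156,113,-36,-1,10,3, 1,-197,143,-45,-1.3,12.3,3.7]'; python3 -c "
from h import *
rel(.65,.187,.15)"
```

```text
clock: 1.8
tool_pos: [0.5491, -0.2141, 0.4586]
orientation: [179.1, -24.9, -161.7]
force: [1.6, -1.3, -0.2]
opening: 0.0134
gripper_force: 0.0
shift mm [-175.9  156.9  -80.2] rot [-1.32 12.35  3.7 ] goal [ 0.685 -0.005  0.46 ]
```

```bash
python3 -m inch '[1,-35,31,-16,-0.2,2.5,0.7, 1,-70,62,-32,-0.5,5,1.5, 1,-105,93,-48,-0.8,7.5,2.2, 1,-140,125,-64,-1,10,3, 1,-176,157,-80,-1.3,12.3,3.7]'
python3 - <<'E'
from h import *
rel(.65,.187,.15);rel(.65,.187,.08)
o=ctrl.get_obs();print(o['opening'],o['joint_pos'],o['force'])
s=ctrl.snapshot('wrist');save(s,'w1')
t=ctrl.snapshot('scene');save(t,'s1')
for q in (s,t):
    for m in ['pivot','trigger_top','handle_end','press']:
        for d in ctrl.mark_of(q,m)[:2]: print(m,round(d['p'],2),np.round(d['location'],4))
E
```

```text
clock: 2.3
tool_pos: [0.6842, -0.0058, 0.4594]
orientation: [180.0, -37.2, -165.9]
force: [0.8, -1.0, 0.5]
opening: 0.0004
gripper_force: 0.0
shift mm [-0.3  0.5 -0.5] rot [0.   0.03 0.03] goal [ 0.685 -0.005  0.46 ]
shift mm [-0.3  0.5 69.5] rot [0.   0.03 0.03] goal [ 0.644 -0.016  0.404]
0.00040346644034321594 [  15.52826007   32.50829919   22.0288471    -0.96936781 -116.71820558
  -91.54588203] [ 0.79233747 -0.99502536  0.46365365]
pivot 0.47 [ 0.5159 -0.0485  0.2265]
trigger_top 0.94 [ 0.5161 -0.0449  0.2269]
handle_end 0.84 [ 0.42   -0.0692  0.2479]
pivot 0.78 [ 0.6365 -0.0167  0.0868]
trigger_top 0.72 [0.5272 0.111  0.0009]
handle_end 0.97 [ 0.4279 -0.0682  0.2489]
press 0.58 [ 5.299e-01 -4.170e-02 -5.000e-04]
```

View pics/w1.png

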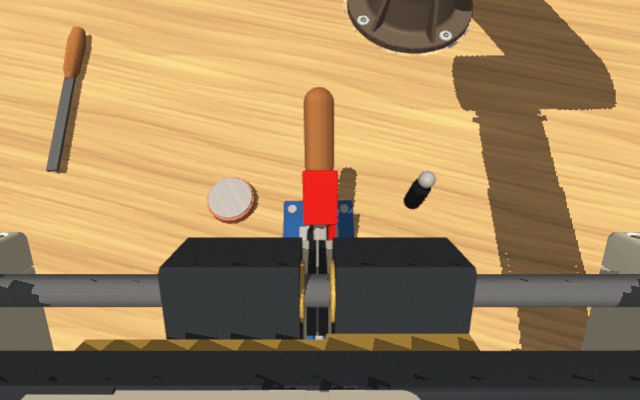

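Run:
```python
import cv2
a=cv2.imread('pics/s1.png')[60:340,140:460];b=cv2.imread('pics/w1.png')[160:360,220:420]
cv2.imwrite('pics/c1.png',cv2.hconcat([cv2.resize(a,(480,420)),cv2.resize(b,(320,420))]))
```

```text
(no output)
```

View pics/c1.png

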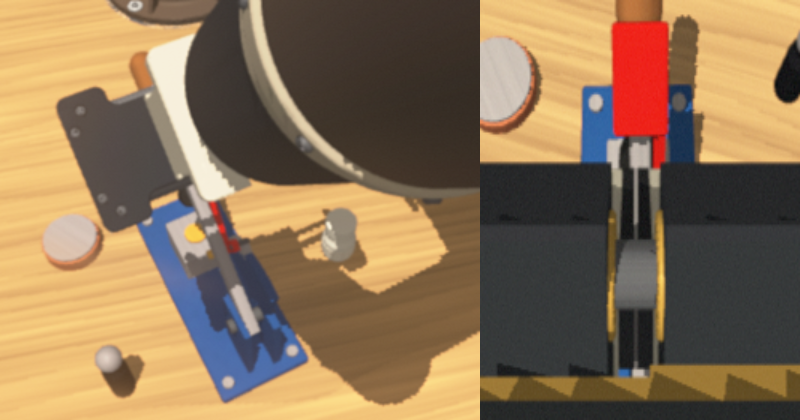

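```bash
python3 -m inch '[1,0,0.5,25,0,0,0, 1,0,0.5,50,0,0,0, 1,0,0.5,75,0,0,0, 1,0,0.5,92,0,0,0, 1,0,0.5,100,0,0,0]';python3 -m inch '[1,0,0,2,0,0,0, 1,0,0,4,0,0,0, 1,0,0,6,0,0,0, 1,0,0,8,0,0,0, 1,0,0,8,0,0,0]'; python3 -c "
from h import *
print(armpos(.65),ctrl.get_obs()['force'])"
```

```text
clock: 3.3
tool_pos: [0.6235, -0.0229, 0.3792]
orientation: [179.9, -37.2, -165.9]
force: [0.1, -0.5, 0.3]
opening: 0.0003
gripper_force: 0.0
clock: 3.8
tool_pos: [0.6201, -0.023, 0.3731]
orientation: [179.9, -37.1, -165.8]
force: [-0.1, 0.0, -0.3]
opening: 0.0004
gripper_force: 0.0
[187.52728734  -1.45057389  40.64908724] [-0.14056636  0.00391685 -0.27033761]
```

```bash
for i in 1; do python3 -m inch '[1,0,0,1.5,0,0,0, 1,0,0,3,0,0,0, 1,0,0,4.5,0,0,0, 1,0,0,6,0,0,0, 1,0,0,6,0,0,0]'; done; python3 -c "
from h import *
print(armpos(.65))"; python3 -m inch '[1,0.5,0,1.5,0,0,0, 1,1,0,3,0,0,0, 1,1.5,0,4.5,0,0,0, 1,2,0,6,0,0,0, 1,2,0,6,0,0,0]'; python3 -c "
from h import *
print(armpos(.65))"
```

```text
clock: 4.3
tool_pos: [0.6165, -0.0241, 0.3686]
orientation: [180.0, -37.1, -165.8]
force: [0.1, -0.0, 5.4]
opening: 0.0002
gripper_force: 1.9
[187.85231743  -1.67335705  34.79701314]
clock: 4.8
tool_pos: [0.6114, -0.0254, 0.3648]
orientation: [180.0, -37.1, -165.9]
force: [0.5, -1.0, 5.9]
opening: 0.0007
gripper_force: 2.1
[189.7919675   -1.65683721  28.58585955]
```

```bash
python3 -m inch '[1,0.2,0,1,0,0,0, 1,0.4,0,2,0,0,0, 1,0.6,0,3,0,0,0, 1,0.8,0,4,0,0,0, 1,0.8,0,4,0,0,0]'
python3 - <<'E'
from h import *
print(armpos(.65))
s=ctrl.snapshot('wrist');save(s,'w2')
t=ctrl.snapshot('scene')
for q in (s,t):
    for m in ['pivot','trigger_top','handle_end']:
        for d in ctrl.mark_of(q,m)[:1]:
            r=d['location']-P; print(m,round(d['p'],2),np.round(d['location'],4),np.arctan2(r[2],r@hx))
E
```

```text
clock: 5.3
tool_pos: [0.6085, -0.026, 0.3622]
orientation: [180.0, -37.1, -165.9]
force: [1.3, 0.0, 5.1]
opening: 0.0004
gripper_force: 2.3
[190.52443792  -1.61596059  24.69768928]
trigger_top 0.58 [ 0.5068 -0.0475  0.2213] 0.7959882589442907
handle_end 0.6 [ 0.4236 -0.0715  0.245 ] 0.628574996688825
pivot 0.86 [ 0.6342 -0.0134  0.0849] -0.3027498979611217
handle_end 0.6 [ 0.4247 -0.0701  0.2531] 0.6553816846199118
```

View pics/w2.png

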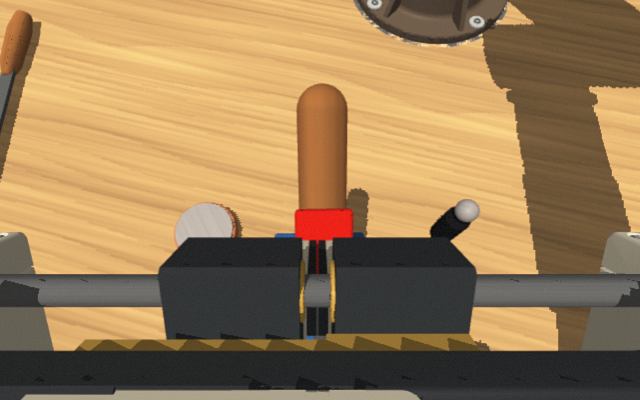

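Run:
```python
from h import *
p0,R0=goal(.6,.190,.025)
for k in range(1,6):
    p,R=goal(.6-np.radians(1.2)*k,.190,.025)
    print((R0.T@(p-p0)*1e3).round(1),np.degrees(Ro.from_matrix(R0.T@R).as_rotvec()).round(2))
```

```text
[ 4.2 -0.   4. ] [ 0.  -1.2 -0. ]
[8.3 0.  8.1] [ 0.  -2.4 -0. ]
[12.4  0.  12.3] [-0.  -3.6 -0. ]
[16.3  0.  16.6] [ 0.  -4.8  0. ]
[20.2  0.  21. ] [ 0. -6.  0.]
```

```bash
python3 -m inch '[1,4.2,0,5,0,-1.2,0, 1,8.3,0,9.1,0,-2.4,0, 1,12.4,0,13.3,0,-3.6,0, 1,16.3,0,17.6,0,-4.8,0, 1,20.2,0,22,0,-6,0]'
python3 - <<'E'
from h import *
print(armpos(.65-np.radians(6)))
s=ctrl.snapshot('wrist');t=ctrl.snapshot('scene')
for q in (s,t):
    for m in ['trigger_top','handle_end']:
        for d in ctrl.mark_of(q,m)[:1]:
            r=d['location']-P; print(m,round(d['p'],2),np.round(d['location'],4),np.arctan2(r[2],r@hx))
E
```

```text
clock: 6.2
tool_pos: [0.5802, -0.0332, 0.3572]
orientation: [180.0, -31.0, -165.9]
force: [1.1, -0.4, 6.7]
opening: 0.0002
gripper_force: 3.0
[190.24702703  -1.78294547  24.1244674 ]
trigger_top 0.92 [ 0.4864 -0.0515  0.2059] 0.6646468558044325
handle_end 0.84 [ 0.4069 -0.0771  0.2223] 0.5236720845819444
```

```bash
for i in 1; do python3 -m inch '[1,4.2,0,4.2,0,-1.2,0, 1,8.3,0,8.4,0,-2.4,0, 1,12.4,0,12.6,0,-3.6,0, 1,16.3,0,16.9,0,-4.8,0, 1,20.2,0,21.3,0,-6,0]'; done; python3 -c "
from h import *
print(armpos(.65-np.radians(12)))"
```

```text
clock: 7.0
tool_pos: [0.5529, -0.0401, 0.349]
orientation: [180.0, -25.1, -165.9]
force: [1.5, -2.7, 6.3]
opening: 0.0003
gripper_force: 2.9
[190.38476495  -1.77000409  23.5874745 ]
```

```bash
python3 -m inch '[1,4.2,0,4.2,0,-1.2,0, 1,8.3,0,8.4,0,-2.4,0, 1,12.4,0,12.6,0,-3.6,0, 1,16.3,0,16.9,0,-4.8,0, 1,20.2,0,21.3,0,-6,0]'
python3 - <<'E'
from h import *
print(armpos(.65-np.radians(18)))
s=ctrl.snapshot('wrist');t=ctrl.snapshot('scene')
for q in (s,t):
    for m in ['trigger_top','handle_end']:
        for d in ctrl.mark_of(q,m)[:1]:
            r=d['location']-P; print(m,round(d['p'],2),np.round(d['location'],4),np.arctan2(r[2],r@hx))
E
```

```text
clock: 7.5
tool_pos: [0.5264, -0.0469, 0.3383]
orientation: [180.0, -19.1, -165.9]
force: [0.8, -1.9, 5.4]
opening: 0.0
gripper_force: 2.8
[190.53576426  -1.87038378  23.33786408]
trigger_top 0.72 [ 0.4653 -0.0568  0.1733] 0.4644104026473889
handle_end 0.95 [ 0.384  -0.0816  0.1727] 0.323640927212652
trigger_top 0.61 [ 0.4684 -0.0551  0.1691] 0.4528045587209327
handle_end 0.61 [0.5288 0.1095 0.0012] -0.8521190015580994
```

```bash
python3 -m inch '[1,4.2,0,4.2,0,-1.2,0, 1,8.3,0,8.4,0,-2.4,0, 1,12.4,0,12.6,0,-3.6,0, 1,16.3,0,16.9,0,-4.8,0, 1,20.2,0,21.3,0,-6,0]'; python3 -c "
from h import *
print(armpos(.65-np.radians(24)))"
```

```text
clock: 8.3
tool_pos: [0.5011, -0.053, 0.3248]
orientation: [180.0, -13.1, -165.9]
force: [1.9, -1.4, 5.7]
opening: 0.0004
gripper_force: 2.8
[190.60042891  -1.60655124  23.02951043]
```

```bash
python3 -m inch '[1,4.2,0,4.2,0,-1.2,0, 1,8.3,0,8.4,0,-2.4,0, 1,12.4,0,12.6,0,-3.6,0, 1,16.3,0,16.9,0,-4.8,0, 1,20.2,0,21.3,0,-6,0]'
python3 - <<'E'
from h import *
print(armpos(.65-np.radians(30)))
s=ctrl.snapshot('wrist');t=ctrl.snapshot('scene')
for q in (s,t):
    for m in ['trigger_top','handle_end']:
        for d in ctrl.mark_of(q,m)[:1]:
            r=d['location']-P; print(m,round(d['p'],2),np.round(d['location'],4),np.arctan2(r[2],r@hx))
E
```

```text
clock: 8.8
tool_pos: [0.4775, -0.059, 0.3086]
orientation: [180.0, -7.1, -165.9]
force: [1.2, -2.9, 4.4]
opening: 0.0004
gripper_force: 2.7
[190.69191926  -1.63854858  22.82682607]
trigger_top 0.97 [ 0.4556 -0.0628  0.131 ] 0.24026266552111203
handle_end 0.71 [ 0.3734 -0.082   0.115 ] 0.1091843510041092
trigger_top 0.67 [ 0.4545 -0.0596  0.1295] 0.23231756728017022
```

```bash
python3 -m inch '[1,3.5,0,3.5,0,-1,0, 1,7,0,7,0,-2,0, 1,10.4,0,10.5,0,-3,0, 1,13.7,0,14,0,-4,0, 1,17,0,17.6,0,-5,0]'; python3 -m inch '[1,1.5,0,2,0,-0.4,0, 1,3,0,4,0,-0.9,0, 1,4.3,0,6,0,-1.3,0, 1,5.5,0,7,0,-1.7,0, 1,5.5,0,8,0,-1.7,0]'
python3 - <<'E'
from h import *
print(armpos(0))
s=ctrl.snapshot('wrist');t=ctrl.snapshot('scene')
for q in (s,t):
    for m in ['trigger_top','handle_end']:
        for d in ctrl.mark_of(q,m)[:1]:
            r=d['location']-P; print(m,round(d['p'],2),np.round(d['location'],4),np.arctan2(r[2],r@hx))
E
```

```text
clock: 9.6
tool_pos: [0.4589, -0.0635, 0.2932]
orientation: [180.0, -2.1, -165.9]
force: [1.0, -1.0, 4.5]
opening: 0.0002
gripper_force: 2.6
clock: 10.1
tool_pos: [0.4531, -0.0651, 0.2875]
orientation: [-180.0, -0.4, -165.8]
force: [-11.9, 2.5, 38.6]
opening: 0.0005
gripper_force: 18.8
[190.8877275   -1.6748479   24.25259659]
trigger_top 0.96 [ 0.4512 -0.0622  0.1111] 0.13450548209680066
handle_end 0.58 [ 0.3719 -0.0857  0.084 ] -0.004756791414475747
trigger_top 0.93 [ 0.4511 -0.0604  0.111 ] 0.1342279437797392
```

```bash
python3 -m inch '[1,0,0,-5,0,0,0, 1,-2,0,-12,0,0,0, 1,-7,0,-25,0,0,0, 1,-11,0,-45,0,0,0, 1,-11,0,-90,0,0,0]'; python3 -m inch '[1,0,0,-40,0,0,0, 1,0,-30,-80,0,0,0, 1,0,-70,-110,0,0,0, 1,0,-110,-110,0,0,0, 1,0,-150,-110,0,0,0]'
python3 - <<'E'
from h import *
s=ctrl.snapshot('top');t=ctrl.snapshot('scene')
save(s,'t9');save(t,'s9')
for q in (s,t):
    for m in ['trigger_top','handle_end','punch_a','jar','tin']:
        for d in ctrl.mark_of(q,m)[:2]:
            r=d['location']-P; print(m,round(d['p'],2),np.round(d['location'],4),np.arctan2(r[2],r@hx))
import cv2
a=cv2.resize(s['frame'][100:320,230:470,::-1],(400,367));b=cv2.resize(t['frame'][60:340,140:445,::-1],(400,367))
cv2.imwrite('pics/f.png',cv2.hconcat([a,b]))
E
```

```text
clock: 10.9
tool_pos: [0.4634, -0.0621, 0.3728]
orientation: [179.9, -0.9, -165.9]
force: [1.0, 0.2, -0.1]
opening: 0.0004
gripper_force: 0.0
clock: 11.4
tool_pos: [0.5019, -0.2087, 0.4857]
orientation: [179.9, -0.4, -165.8]
force: [1.0, 1.9, -1.4]
opening: 0.0004
gripper_force: 0.0
punch_a 0.58 [0.3945 0.0667 0.002 ] -0.37081975693426295
jar 0.53 [ 0.5324  0.1158 -0.0037] -0.9145575224492312
trigger_top 0.86 [ 0.4615 -0.0551  0.139 ] 0.29155484795915293
trigger_top 0.29 [ 0.6359 -0.0138  0.0849] -2.165797544492358
handle_end 0.79 [ 0.3735 -0.0788  0.0881] 0.010367746183330494
punch_a 0.9 [ 0.3958  0.0639 -0.003 ] -0.3918853631091677
punch_a 0.88 [ 0.6435 -0.1526  0.0029] -1.2632524857126106
jar 0.71 [0.528  0.1105 0.0008] -0.8508974878705663
tin 0.93 [ 4.595e-01 -1.870e-01  3.000e-04] -0.3796824160857464
```

View pics/f.png

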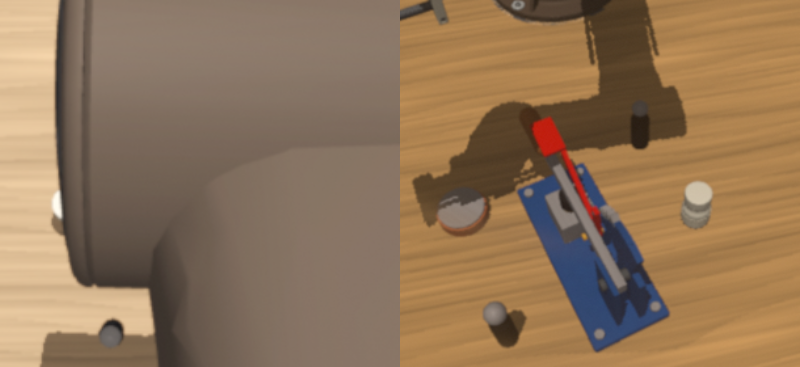

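The scene picture shows the arm down over the block (crop about 585,225), the trigger sprung up (550,135) and the other things standing. I'll average a few readings to confirm that the arm didn't rise.

```bash
python3 -m inch '[1,-20,-40,0,0,0,0, 1,-20,-80,0,0,0,0, 1,-20,-120,0,0,0,0, 1,-20,-150,0,0,0,0, 1,-20,-150,0,0,0,0]'
python3 - <<'E'
from h import *
for n in ['scene','top']:
  for m in ['trigger_top','handle_end']:
    L=[]
    for i in range(5):
        q=ctrl.snapshot(n)
        for d in ctrl.mark_of(q,m)[:1]:
            r=d['location']-P; L.append(np.arctan2(r[2],r@hx))
    print(n,m,np.round(L,3),np.mean(L) if L else 0)
print(ctrl.get_obs()['clock'])
E
```

```text
clock: 12.5
tool_pos: [0.5584, -0.3508, 0.4834]
orientation: [179.9, -0.5, -166.0]
force: [0.3, 0.7, 0.2]
opening: 0.0005
gripper_force: 0.0
scene trigger_top [0.297 0.263 0.276 0.285 0.274] 0.2791626166421611
scene handle_end [0.016 0.014 0.009 0.014 0.019] 0.014397680532874097
top trigger_top [0.268 0.266 0.276 0.269 0.272] 0.27022756520604874
top handle_end [-0.003  0.006  0.004 -0.003 -0.001] 0.0005982761624522806
14.5
```

```bash
python3 -c "
from plant import ctrl
print(ctrl.close_job())"
```

```text
the job is handed in; nothing more can be done
None
```

The press arm is fully down on the brass disc (measured within about 0.01 rad of level), the trigger has sprung back, the robot is clear, the punches, jar and tin are where they stood, and the job is handed in at 14.5 s; the highest wrist force I read was about 40 N, on the hard stop.

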